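# Lock the jar turntable on its mark

### The job

Take the index pin from its wooden block, stand it in the guide bush of the jar turntable so that its foot rests on the blue wheel, and let go of it. Then turn the wheel slowly by the wooden pegs on its rim, without touching the glass jar on it, until the red mark faces the yellow pointer and the pin drops by itself into the notch, fully home; go on gently the same way until the wheel bears on the pin, and lean on the peg with a steady 10 N or so (never over 15 N) for about half a second to prove the lock. Then let go, and leave the cork jar, the ribbon spool and the cup where they are.

Things in the scene. Friction and masses are not known exactly. Their poses are not given: they have to be found in the camera images.
- pin_block: Fixed wooden block, 70 x 70 x 30 mm, origin at the centre of its underside. The pin starts upright, foot down, in the loose hole in the middle of its top, 14 mm wide and 25 mm deep (floor 5 mm above the table).
- pin_mid (a point): The loose index pin: steel shaft 12 mm in diameter, 48 mm long (foot chamfered: 9 mm wide at the end, full width 2 mm up), under a plain round brass head 22 mm in diameter and 28 mm tall; 76 mm and about 90 g in all. This point is on its axis, half-way up. Its z axis runs from foot to head. Grip it from above by the head.
- pin_head (a point): Centre of the pin's brass head, 24 mm above pin_mid along the pin's axis. At the start the head spans 53 to 81 mm above the table.
- pin_tip (a point): Centre of the flat end of the pin's foot, 38 mm below pin_mid.
- turntable: Fixed foot of the turntable, origin on the wheel's axis at table height; its y axis points to the guide bush and to the post that carries it. Post: 30 mm wide, 138 to 158 mm from the axis, 85 mm high; an arm with its top at 82.5 mm runs from it to the bush. Foot: 58 mm radius at the table; a bar 8 mm high and 36 mm wide runs on the table to the post.
- guide_mouth (a point): Centre of the upper mouth of the guide bush, 85 mm above the table and 80 mm from the wheel's axis: an upright through hole 13 mm in diameter in a fixed steel block 34 x 34 mm, 25 mm tall. The wheel's top is 35 mm below this mouth: so deep is the foot of a pin that stands on the wheel. The foot of a pin that is home is 48 mm below it, and its head sits on the block.
- wheel_centre (a point): On the vertical axis of the blue wheel, on its top face, 50 mm above the table. The wheel is 200 mm in diameter and 15 mm thick (35 to 50 mm above the table). It stays at any angle: about 3.5 N sideways on a rim peg turns it; no spring, no coasting.
- rim: The wheel's rim, turning with the wheel; origin on the axis at table height, y axis from the axis to the mark. Six level round wooden pegs, 16 mm thick, stick straight out of it, centred 42.5 mm above the table, round ends 130 mm from the axis, at 30, 90, 150, 210, 270 and 330 degrees from the mark. 
- mark_outer (a point): Point on the mark's line on the rim, 80 mm from the axis, 50 mm above the table. Here an open radial notch, 13.5 mm wide, between two steel cheeks cuts through the rim from 62 mm radius outwards. The clamped cheeks sit up to 3.4 mm to either side of the mark's line, differently each time and not measured: where the pin drops and the wheel locks must be felt (the pin then still has 2 to 3 mm of play at the notch).
- mark (a point): Red radial line in the wheel's top face, 4 mm wide, from the centre to the notch; this point is on it, 60 mm from the axis.
- pointer_tip (a point): Tip of the fixed yellow pointer, which reaches from the bush towards the axis; 48 mm from the axis, 65 mm above the table.
- wheel (a joint): Angle of the wheel in rad, counter-clockwise seen from above; 0 (or 2 pi) when the mark exactly faces the pointer; the pin locks it within 0.085 of that. It starts between 0.45 and 1.35: the mark is that far counter-clockwise of the pointer, so the short way is clockwise. It turns freely past the pointer either way.
- jar: Low closed glass jar, 65 mm in diameter, fixed upright in the middle of the wheel, its top 98 mm above the table. Not to be touched. Its origin is on the wheel's axis at table height.
- cork_jar: Bystander: glass jar with a cork lid, 66 mm in diameter, 105 mm tall; origin at the centre of its underside.
- spool: Bystander: red ribbon spool standing on end, 52 mm in diameter, 40 mm tall; origin at the centre of its underside.
- cup: Bystander: blue cup, 68 mm in diameter, 80 mm tall; origin at the centre of its underside.
There are look-alikes about, which are no part of the job. Leave any green or purple look-alike of the part that bears pin_mid alone.

How it is judged:
By the outcome, as a careful person would: the job done as asked, in the order asked, and still so for the second after the job is handed in, with the robot touching nothing.
It also fails if it takes over 72 s, if anything falls off the work surface, if the arm or the gripper's body presses on something with over 40 N, if the wrist force passes 120 N, or if a joint passes its speed limit or range.

### The arm

A 6-joint arm with a two-finger parallel gripper is mounted at the origin on the work surface. World frame = base frame: x ahead of the robot, y to its left, z up, the work surface at z = 0. Lengths are in mm, angles in rad, forces in N, time in s.
With the tool pointing down it reaches from about 275 to 1000 mm from the base axis. Payload 8.4 kg.
Tool frame: the origin (TCP) lies between the finger pads; the fingertips stand r.tips_ahead ahead of it and the grasp point (between the pads) lies 6 mm ahead of it (r.tips_ahead is the distance from the TCP to the fingertips, in mm); z points along the fingers, y is the line along which they close (so a half turn about z gives the same grasp; the last joint's range is limited). The gripper opens to 85 mm and grips with 20 to 120 N. Pads are 22 mm wide; open, the fingers measure 114 mm over their backs; the gripper's body (76 mm by 85 mm) begins 54 mm behind the grasp point. The pads swing forward as they close: fully open they stand 13 mm farther back than shut.
Start: joints at [1.237, 0.353, 1.633, -0, 1.155, -0.002], TCP at [203.59, 590.914, 256.281] pointing down, gripper open.
Joint ranges: [-2.63, 2.63], [-0.92, 2.1], [0.06, 2.66], [-1.3, 4.44], [0, 2.69], [-3.02, 3.02]. Speed limits (rad/s): [2.22, 2.22, 2.79, 3.14, 3.14, 3.14].

### API

Orientations are given as [roll, pitch, yaw] about the fixed x, y, z axes, in that order (R = Rz(yaw) Ry(pitch) Rx(roll)).
In Python, from rig import r gives the robot as it stands.
- The arm moves only by the tool carry_out, never from a script. Its arguments are lists of equal length, an entry for each row: "delta_pos": the shift along the tool's x, y, z in m, a list of three; "rot": the turn, a rotation vector about the tool's x, y, z in degrees, a list of three. A call has 1 to 8 rows; each row is the pose to reach, as a shift and turn from the pose commanded when the call began, along the tool's axes at that moment; what a row does not reach only later rows make up. A row lasts 1/8 s, in which the tool goes at most 62.5 mm and 10.7 degrees, less where a joint would pass 70% of its speed; a pose out of reach is approached as far as the arm can. A call with a gripper value outside its range is refused whole. "claw" is the finger opening in m, from 0 to 0.0854, set as the call begins (left out, the last holds). The fingers move at their own pace and stop on an object; "grip_force" is the grip in N (left out, the last holds). Time passes only in rows, so rows that repeat a pose let the fingers close. It gives the time, the measured TCP pose, the force, the opening and the grip force at its end, in the units of the state.
- r.sense(): the state, without advancing time (a new reading comes with each control period).
- r.grab_frame(name): name is "scene" or "side" or "wrist"; returns the picture (384x512x3 uint8, blue, green, red); there is no depth.
- r.camera_info(name): a dict with "fx", "fy", "cx", "cy" (pixels), "distortion" ([k1, k2, p1, p2, k3] as OpenCV has them; the pictures are not rectified), "pose" (4x4, takes a point from camera to world coordinates); the wrist camera has in their place "hand_eye" (4x4, takes a point from camera to tool coordinates, whose origin is the TCP and whose axes are the flange's). Camera axes: x right, y down, z forward; pixel columns grow to the right and rows downward; lengths in mm; the calibration is good to about 2 mm. A picture is of the moment at which its call begins: read the wrist's pose just before it. camera_info takes no time and is no camera call.
- r.sign_off(): hands the job in; it is judged then, once.
Trained networks look in the newest picture that a camera, given by its name, has taken for a name from the list of things; names that differ only in an ending like _2 or _b are one class to them, and where a whole thing is asked for, a point or a joint stands for the part that bears it (a point fixed in the world has none). Each returns a list of dicts, best first, with "p" (0 to 1); they miss things now and then, are a little off and sometimes report something else, mostly with a low value. They report only what shows in the picture. A call takes as long as a camera call. They do not tell look-alikes from the thing itself.
- r.recognise(thing, camera): "box" ([left, top, right, bottom] in pixels, round what is visible of it).
- r.cut_out(thing, camera): "mask" (384x512 bool, what is visible of it) and "box" ([left, top, right, bottom] in pixels, round what is visible of it).
The state is a dict: "clock": time; "qpos": joint angles; "qvel": joint speeds; "joint_efforts": joint torques, N m; "eef_pos": TCP position; "tcp_rot": TCP orientation; "contact_force": force on the tool from outside, world axes, zero at the start; "wrist_torque": the same for the moment, N m; "opening": opening from 0.0 (shut) to 1.0 (fully open); "grasp_force": force on a finger pad.
Only numpy, scipy, OpenCV 4.12 (cv2) and the standard library are available. Lean on these libraries where they do the work, as an engineer would, in place of code of your own. Each camera call takes 0.05 s, during which the arm holds its last target. There are 200 camera calls.

## Working session

There is one attempt and no reset: what is moved stays moved. The work goes in short steps, Python scripts to look and compute and a tool call to move; the robot and the scene stay as the last step left them, time stands still between calls to the robot, and variables do not carry over. Pictures are saved under pics/ and viewed, at most 10 in all, crops included, and the job is handed in when it is done.

Besides the shell and the picture viewer there is one more tool, called after "Request:" as name(argument=value, ...) on one line, values as JSON. carry_out: Moves the arm, as the interface text tells. Its arguments: {"type":"object","properties":{"delta_pos":{"type":"array","items":{"type":"array","items":{"type":"number"}}},"rot":{"type":"array","items":{"type":"array","items":{"type":"number"}}},"claw":{"type":"number"},"grip_force":{"type":"number"}},"required":["delta_pos","rot"]}

```bash
ls; mkdir -p pics; cat > h.py <<'E'
import numpy as np, cv2
from scipy.spatial.transform import Rotation as R
from rig import r
def tcp():
    s=r.sense(); T=np.eye(4); T[:3,:3]=R.from_euler('xyz',s['tcp_rot']).as_matrix(); T[:3,3]=s['eef_pos']; return T
def cam(n):
    c=r.camera_info(n); K=np.array([[c['fx'],0,c['cx']],[0,c['fy'],c['cy']],[0,0,1.]])
    P=np.array(c['pose']) if 'pose' in c else tcp()@np.array(c['hand_eye'])
    return K,np.array(c['distortion'],float),P
def back(n,uv,z,C=None):
    K,d,P=C or cam(n)
    p=cv2.undistortPoints(np.array(uv,float).reshape(-1,1,2),K,d).reshape(-1,2)
    v=np.c_[p,np.ones(len(p))]@P[:3,:3].T; o=P[:3,3]
    return o+v*((z-o[2])/v[:,2:])
def proj(n,X,C=None):
    K,d,P=C or cam(n); Q=np.linalg.inv(P)
    return cv2.projectPoints(np.array(X,float).reshape(-1,1,3),cv2.Rodrigues(Q[:3,:3])[0],Q[:3,3],K,d)[0].reshape(-1,2)
E
python3 - <<'E'
from h import *
ims=[]
print(r.sense(), r.tips_ahead)
for n in ['scene','side','wrist']:
    im=r.grab_frame(n); cv2.imwrite(f'pics/{n}0.png',im); ims.append(im)
    for t in ['pin_mid','pin_block','turntable','wheel','jar','pin_head','pointer_tip','mark','guide_mouth','cork_jar','spool','cup']:
        try: print(n,t,[(np.round(d['box']).tolist(),round(d['p'],2)) for d in r.recognise(t,n)][:3])
        except Exception as e: print(n,t,e)
print(np.round(cam('scene')[2],2),np.round(cam('side')[2],2))
E
```

```text
pics
{'clock': 0.0, 'qpos': array([ 1.23660164e+00,  3.53629921e-01,  1.63418062e+00,  1.28535847e-05,
        1.15519443e+00, -2.40169654e-03]), 'qvel': array([-0.00035119,  0.0011706 ,  0.00103051,  0.00023048,  0.00043674,
       -0.00111634]), 'joint_efforts': array([-1.92714306e-04, -6.05230808e+01, -3.42068911e+01, -2.42748019e-04,
        9.38367069e-03, -1.91858408e-05]), 'eef_pos': array([203.43149006, 590.47348501, 255.55315379]), 'tcp_rot': array([-3.14018037e+00, -1.51439675e-05,  2.80979446e+00]), 'contact_force': array([0.40240674, 0.50948064, 0.34918277]), 'wrist_torque': array([-0.00130174, -0.01482985, -0.02182448]), 'grasp_force': 0.0, 'opening': 1.0025557564076124} 25.0
scene pin_mid [([343.0, 216.0, 356.0, 234.0], 0.71), ([386.0, 233.0, 398.0, 248.0], 0.7), ([403.0, 207.0, 422.0, 227.0], 0.66)]
scene pin_block [([367.0, 225.0, 406.0, 267.0], 0.75), ([185.0, 74.0, 212.0, 122.0], 0.24)]
scene turntable [([191.0, 141.0, 292.0, 252.0], 0.62)]
scene wheel [([190.0, 142.0, 292.0, 240.0], 0.56)]
scene jar [([225.0, 163.0, 253.0, 195.0], 0.97)]
scene pin_head [([340.0, 24
[... 1443 characters left out ...]
0, 311.0], 0.97)]
wrist pin_mid [([86.0, 362.0, 107.0, 380.0], 0.56)]
wrist pin_block []
wrist turntable []
wrist wheel []
wrist jar []
wrist pin_head [([83.0, 362.0, 104.0, 383.0], 0.77)]
wrist pointer_tip []
wrist mark []
wrist guide_mouth []
wrist cork_jar []
wrist spool []
wrist cup []
[[-5.5000e-01  7.1000e-01 -4.3000e-01  8.9162e+02]
 [ 8.3000e-01  4.8000e-01 -2.8000e-01  1.5912e+02]
 [ 1.0000e-02 -5.1000e-01 -8.6000e-01  7.4425e+02]
 [ 0.0000e+00  0.0000e+00  0.0000e+00  1.0000e+00]] [[-9.9000e-01 -6.0000e-02  1.2000e-01  4.2819e+02]
 [-1.4000e-01  5.3000e-01 -8.4000e-01  8.5412e+02]
 [-1.0000e-02 -8.5000e-01 -5.3000e-01  6.7277e+02]
 [ 0.0000e+00  0.0000e+00  0.0000e+00  1.0000e+00]]
```

```bash
python3 - <<'E'
from h import *
a=cv2.imread('pics/scene0.png')[60:350,110:430]; cv2.imwrite('pics/v1.png',cv2.resize(a,None,fx=2.05,fy=2.05,interpolation=cv2.INTER_CUBIC))
a=cv2.imread('pics/side0.png')[140:325,155:335]; cv2.imwrite('pics/v2.png',cv2.resize(a,None,fx=3,fy=3,interpolation=cv2.INTER_CUBIC))
for n,z,uv in [('scene',98,(239,170)),('scene',81,[(349,219),(392,236),(412,210),(349,250)]),('scene',50,(241,191)),('side',81,[(268,280),(267,254),(242,257)]),('scene',0,[(390,255),(134,185),(200,118),(356,335)]),('side',20,[(270,300)])]:
    print(n,z,back(n,uv,z).round(0)[:,:2].tolist())
E
```

```text
scene 98 [[557.0, -107.0]]
scene 81 [[520.0, 146.0], [505.0, 237.0], [425.0, 250.0], [581.0, 176.0]]
scene 50 [[576.0, -90.0]]
side 81 [[498.0, 244.0], [510.0, 161.0], [565.0, 178.0]]
scene 0 [[503.0, 261.0], [687.0, -337.0], [425.0, -337.0], [697.0, 272.0]]
side 20 [[493.0, 243.0]]
```

View pics/v1.png

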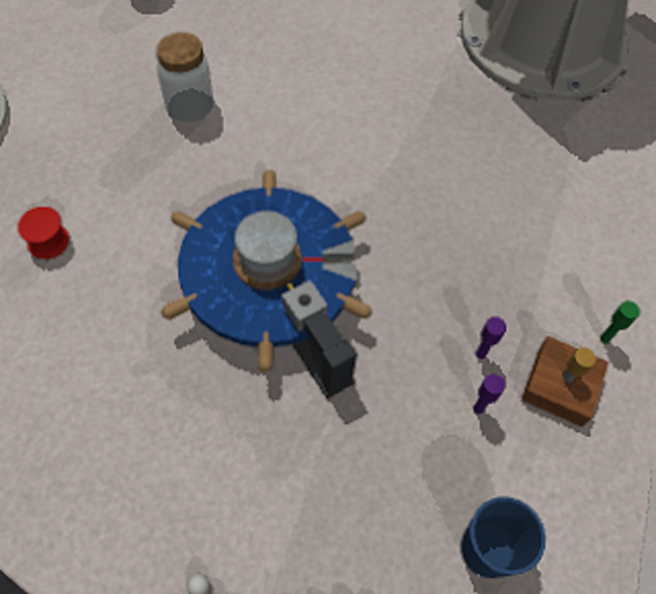

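View pics/v2.png

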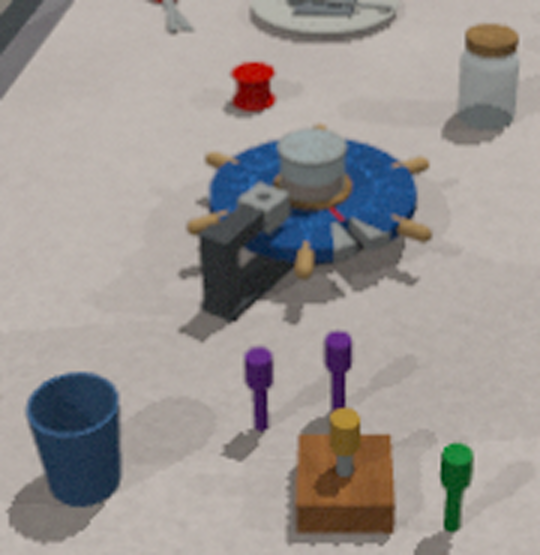

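Both pictures show the brass pin in the wooden block (scene ≈(394,236), side ≈(270,283)). Two purple look-alikes and one green one stand free around the block. The bush mouth is at scene (259,206) and side (243,206). The red mark is counter-clockwise of the pointer.

```bash
python3 - <<'E'
from h import *
A=lambda p:(110+p[0]/2.05,60+p[1]/2.05); B=lambda p:(155+p[0]/3,140+p[1]/3)
for t,z,a,b in [('head',67,(583,361),(345,430)),('mouth',85,(305,300),(264,197)),('jartop',98,(266,231),(313,145)),('mark60',50,(313,259),(338,215))]:
    print(t,back('scene',A(a),z)[0,:2].round(1),back('side',B(b),z)[0,:2].round(1))
for n,f,pts in [('scene',A,[(269,174),(362,218),(368,312),(265,366),(167,312),(176,217)]),('side',B,[(427,163),(427,234),(305,272),(190,227),(208,158)])]:
    print(n,back(n,[f(p) for p in pts],42.5)[:,:2].round(0).tolist())
for n in ['scene','side']:
    for t in ['jar','spool','cup','cork_jar']:
        pass
# fit circle: peg tips in scene
from scipy.optimize import least_squares
P=back('scene',[A(p) for p in [(269,174),(362,218),(368,312),(265,366),(167,312),(176,217)]],42.5)[:,:2]
s=least_squares(lambda q:np.hypot(*(P-q[:2]).T)-q[2],[560,-100,130]); print(s.x)
d=P-s.x[:2]; print(np.degrees(np.arctan2(d[:,1],d[:,0])))
print(np.linalg.inv(tcp()[:3,:3]).round(3), np.round(r.camera_info('wrist')['hand_eye'],3))
E
```

```text
head [494.7 243.2] [493.9 239.1]
mouth [601.6 -25.4] [597.  -24.8]
jartop [ 561.7 -101.6] [562.5 -98.6]
mark60 [538.4 -56.2] [533.7 -55.5]
scene [[464.0, -168.0], [456.0, -42.0], [557.0, 27.0], [670.0, -29.0], [678.0, -153.0], [576.0, -222.0]]
side [[457.0, -169.0], [450.0, -46.0], [553.0, 25.0], [669.0, -30.0], [678.0, -152.0]]
[566.718233   -97.69361856 124.52291877]
[-145.44979825  153.08361163   94.39310911   33.59142694  -26.27881208
  -85.70996068]
[[-0.945  0.326 -0.   ]
 [ 0.326  0.945 -0.   ]
 [-0.    -0.    -1.   ]] [[  -0.      -0.965   -0.262   66.505]
 [   1.      -0.       0.      -0.434]
 [  -0.      -0.262    0.965 -117.371]
 [   0.       0.       0.       1.   ]]
```

Request:
carry_out(delta_pos=[[-0.03,-0.018,0.005],[-0.085,-0.05,0.015],[-0.14,-0.085,0.025],[-0.195,-0.118,0.035],[-0.25,-0.15,0.045],[-0.305,-0.185,0.055],[-0.36,-0.218,0.062],[-0.388,-0.235,0.065]], rot=[[0,0,0],[0,0,0],[0,0,0],[0,0,0],[0,0,0],[0,0,0],[0,0,0],[0,0,0]], claw=0.05)

```text
clock: 2.95
eef_pos: [495.2, 240.3, 191.1]
tcp_rot: [3.142, 0.0, 2.809]
contact_force: [0.8, 1.2, 0.8]
opening: 0.581
grasp_force: 0.0
```

```bash
python3 - <<'E'
from h import *
C=cam('wrist'); im=r.grab_frame('wrist'); cv2.imwrite('pics/w1.png',im)
print(tcp().round(2), r.sense()['opening'], r.sense()['clock'])
for d in r.recognise('pin_head','wrist')+r.recognise('pin_mid','wrist'): print(np.round(d['box']),d['p'])
print(proj('wrist',[[494,241,81],[494,241,67]],C))
E
```

```text
[[-9.4000e-01  3.3000e-01  0.0000e+00  4.9788e+02]
 [ 3.3000e-01  9.4000e-01 -0.0000e+00  2.3705e+02]
 [-0.0000e+00 -0.0000e+00 -1.0000e+00  1.9077e+02]
 [ 0.0000e+00  0.0000e+00  0.0000e+00  1.0000e+00]] 0.5839026240338544 3.0
[205. 251. 232. 308.] 0.9
[153. 215. 191. 258.] 0.66
[234.  82. 258. 109.] 0.66
[244. 178. 268. 213.] 0.61
[244. 182. 268. 213.] 0.95
[206. 256. 230. 306.] 0.78
[234.  82. 266. 110.] 0.74
[151. 216. 191. 259.] 0.68
[[258.5194898  199.61413606]
 [258.47000792 195.13629127]]
```

View pics/w1.png

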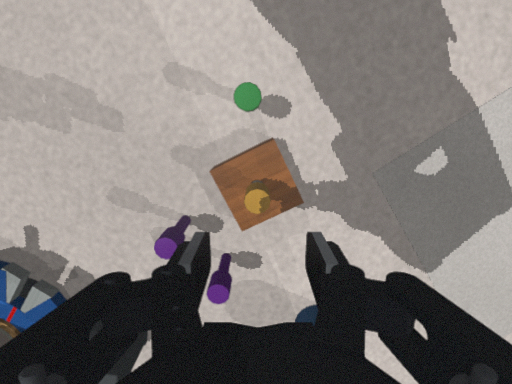

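The wrist view shows the pin's brass top in the block at about (257,201). The nearest purple look-alike is to the left of the open fingers at (218,293).

```bash
python3 - <<'E'
from h import *
for i in range(2):
    C=cam('wrist'); im=r.grab_frame('wrist')
    hsv=cv2.cvtColor(im,cv2.COLOR_BGR2HSV)
    m=cv2.inRange(hsv,(18,130,110),(32,255,255)); n,l,s,c=cv2.connectedComponentsWithStats(m)
    for k in range(1,n):
        if s[k,4]>80: print(s[k],c[k].round(1),back('wrist',c[k],81,C).round(1))
print(tcp()[:3,3],r.sense()['tcp_rot'])
E
```

```text
[244 189  26  25 483] [256.2 201. ] [[494.2 239.2  81. ]]
[243 191  26  24 481] [255.1 202.3] [[494.2 239.   81. ]]
[493.67103581 242.44200742 191.2570716 ] [ 3.14154838e+00 -4.49380236e-04  2.80893793e+00]
```

Request:
carry_out(delta_pos=[[-0.0015,-0.0028,0.03],[-0.0015,-0.0028,0.06],[-0.0015,-0.0028,0.085],[-0.0015,-0.0028,0.105],[-0.0015,-0.0028,0.115],[-0.0015,-0.0028,0.118],[-0.0015,-0.0028,0.118]], rot=[[0,0,0],[0,0,0],[0,0,0],[0,0,0],[0,0,0],[0,0,0],[0,0,0]])

```text
clock: 4.08
eef_pos: [494.5, 239.7, 73.8]
tcp_rot: [3.141, 0.0, 2.81]
contact_force: [-0.3, 0.1, 0.2]
opening: 0.587
grasp_force: 0.0
```

Request:
carry_out(delta_pos=[[0,0,0],[0,0,0],[0,0,0],[0,0,0],[0,0,0],[0,0,0]], rot=[[0,0,0],[0,0,0],[0,0,0],[0,0,0],[0,0,0],[0,0,0]], claw=0.01, grip_force=40)

```text
clock: 4.82
eef_pos: [494.9, 239.4, 74.0]
tcp_rot: [3.141, 0.001, 2.81]
contact_force: [-0.5, 0.8, 5.5]
opening: 0.239
grasp_force: 39.1
```

Request:
carry_out(delta_pos=[[0,0,-0.008],[0,0,-0.025],[0,0,-0.05],[0,0,-0.08],[0,0,-0.11],[0,0,-0.125],[0,0,-0.127],[0,0,-0.127]], rot=[[0,0,0],[0,0,0],[0,0,0],[0,0,0],[0,0,0],[0,0,0],[0,0,0],[0,0,0]])

```text
clock: 5.82
eef_pos: [493.9, 239.0, 199.6]
tcp_rot: [-3.141, -0.001, 2.81]
contact_force: [0.1, 0.7, -1.2]
opening: 0.244
grasp_force: 39.4
```

```bash
python3 - <<'E'
from h import *
print(r.sense()['opening'],r.sense()['contact_force'])
for i in range(2):print(tcp()[:3,3])
a=r.grab_frame('scene')[130:270,330:430]; b=r.grab_frame('side')[170:310,220:320]
cv2.imwrite('pics/v3.png',cv2.resize(np.hstack([a,b]),None,fx=4,fy=4,interpolation=cv2.INTER_CUBIC))
E
```

```text
0.24442122601334787 [ 0.05410206  0.73161602 -1.22732847]
[493.91256525 238.97402783 199.60524528]
[493.91256525 238.97402783 199.60524528]
```

View pics/v3.png

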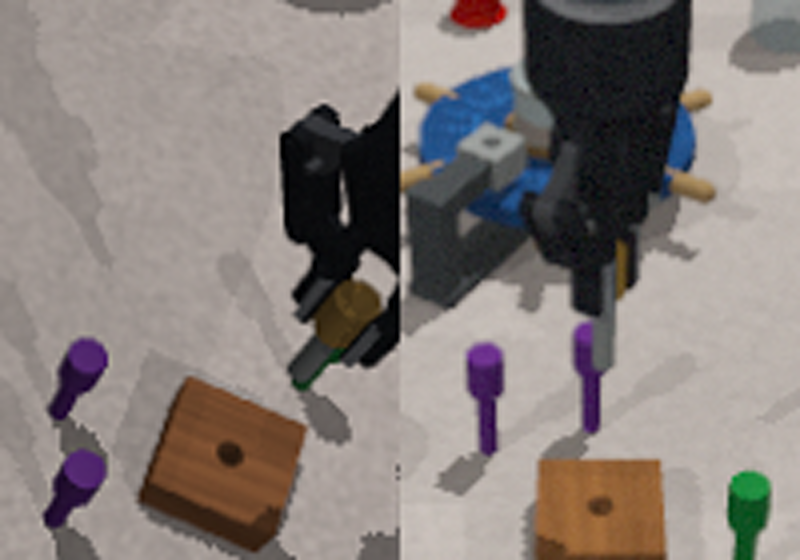

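The block's hole is empty and the brass pin is upright between the fingers. Next I go above the bush, offset so the wrist camera sees the mouth.

Request:
carry_out(delta_pos=[[-0.012,-0.012,0],[-0.04,-0.042,0],[-0.075,-0.08,0],[-0.115,-0.12,0],[-0.15,-0.158,0.005],[-0.18,-0.19,0.013],[-0.2,-0.21,0.018],[-0.206,-0.215,0.02]], rot=[[0,0,0],[0,0,0],[0,0,0],[0,0,0],[0,0,0],[0,0,0],[0,0,0],[0,0,0]])

```text
clock: 6.92
eef_pos: [619.2, -33.7, 179.2]
tcp_rot: [-3.141, -0.001, 2.807]
contact_force: [-0.9, 0.4, 0.3]
opening: 0.247
grasp_force: 39.4
```

Request:
carry_out(delta_pos=[[0,0,0],[0,0,0]], rot=[[0,0,0],[0,0,0]])

```text
clock: 7.18
eef_pos: [618.7, -30.4, 180.3]
tcp_rot: [3.141, -0.0, 2.81]
contact_force: [-0.4, 0.6, -0.8]
opening: 0.244
grasp_force: 39.4
```

```bash
python3 - <<'E'
from h import *
C=cam('wrist'); im=r.grab_frame('wrist'); np.savez('c2.npz',*C); cv2.imwrite('pics/w2.png',im)
T=tcp(); print(T[:3,3],r.sense()['tcp_rot'],r.sense()['clock'])
tip=T@[0,0,68.5,1]; print('tip',tip,proj('wrist',[tip[:3],[599.5,-25,85]],C))
S=r.grab_frame('scene'); D=r.grab_frame('side'); cv2.imwrite('pics/s2.png',S); cv2.imwrite('pics/d2.png',D)
print(proj('scene',[tip[:3],[599.5,-25,85]]),proj('side',[tip[:3],[599.5,-25,85]]))
x,y=proj('scene',tip[:3])[0].astype(int);u,v=proj('side',tip[:3])[0].astype(int)
print(x,y,u,v)
a=S[y-50:y+50,x-40:x+40];b=D[v-50:v+50,u-40:u+40]
cv2.imwrite('pics/v4.png',cv2.resize(np.hstack([a,b]),None,fx=5,fy=5,interpolation=cv2.INTER_CUBIC))
E
```

```text
[618.78507448 -30.31510339 180.41613201] [ 3.14149475e+00 -2.03266659e-04  2.81081217e+00] 7.225
tip [618.77408358 -30.30423858 111.91613375   1.        ] [[258.50511834 218.6029111 ]
 [256.733135   181.29582057]]
[[252.14022793 205.23903766]
 [259.46451374 205.70265648]] [[235.00641395 195.57914876]
 [242.08681485 205.55326748]]
252 205 235 195
```

View pics/w2.png

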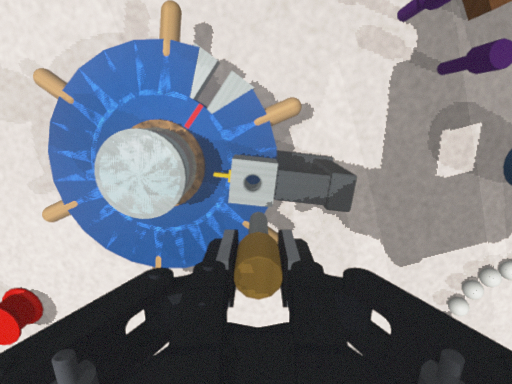

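View pics/v4.png

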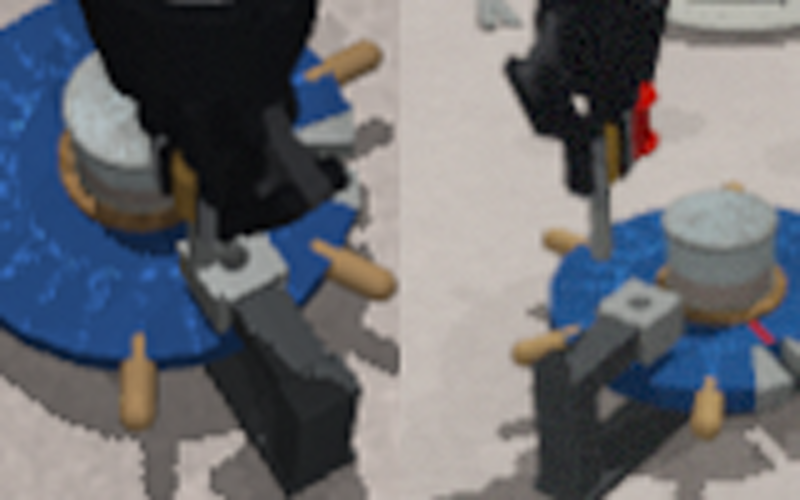

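Wrist picture: bush mouth at about (253,182), red mark at about (193,117) and the pin foot just below the bush at about (259,215). In the fixed cameras the pin hangs upright, close to where I predicted it.

```bash
python3 - <<'E'
from h import *
f=np.load('c2.npz'); C=(f['arr_0'],f['arr_1'],f['arr_2']); im=cv2.imread('pics/w2.png'); g=cv2.cvtColor(im,cv2.COLOR_BGR2GRAY)
m=(g<110).astype(np.uint8); n,l,s,c=cv2.connectedComponentsWithStats(m[165:200,240:267])
for k in range(1,n): print(s[k],c[k]+[240,165])
for uv in [(253,182),(253,181)]: print(back('wrist',uv,85,C))
# circle projected for z85 r6.5
print(g[170:196:1,240:268:1][::2])
print('pin region'); print(g[205:240:3,244:276:2])
# mark angle
print(back('wrist',[(193,117),(200,106),(187,126)],50,C)); 
pts=[(171,5),(39,73),(47,216),(297,104)]
print(back('wrist',pts,42.5,C))
print(back('wrist',[(150,172)],98,C), C[0])
E
```

```text
[  5  10  16  16 196] [251.92857143 182.28061224]
[[599.09904532 -27.82080036  85.        ]]
[[598.37579656 -27.56839499  85.        ]]
[[192 192 190 193 191 192 192 192 191 191 194 189 191 195 189 192 189 191
  190 189 190 190 191 189 189 184 187 190]
 [185 183 187 187 185 187 187 185 187 191 187 187 191 187 188 188 191 192
  191 189 188 191 191 192 191 191 188 189]
 [189 192 189 188 186 190 186 186 173 154 150 138 131 132 143 155 167 178
  184 182 183 184 185 184 183 184 185 188]
 [195 194 193 188 190 179 151 122  84  71  61  64  66  63  62  66  80 100
  142 170 186 187 187 184 187 186 184 188]
 [188 187 192 188 159 118  80  63  64  62  61  62  63  59  69  62  65  62
   67 111 153 185 191 193 192 191 191 191]
 [190 190 191 160 123  92  73  67  64  63  64  65  67  64  65  63  64  60
   65  73 123 157 183 189 189 188 189 188]
 [190 189 179 150 112  88  81  82  75  65  63  65  60  65  64  60  59  65
   83 101 110 142 169 185 187 187 184 188]
 [189 191 182 153 114  91  86  86  85  83  83  79  75  80  79  80  86  93
  105 108 113 152 173 189 185 188 187 186]
 [194 190 188 166 133 107  8
[... 1151 characters left out ...]
 92 108  98 139 216]
 [ 87  95  85  89  91  92  88  94  92  85  89  85 126 135 121 100]
 [ 91  91  88  85  84  87  88  89  88  86  87  85  85 140 148 135]
 [ 87  87  87  85  88  88  89  84  88  88  86  84  82  79  93 148]]
[[538.06146415 -59.68018993  50.        ]
 [531.82735293 -50.95326506  50.        ]
 [543.1618433  -67.15970535  50.        ]]
[[ 451.5337558   -45.61525723   42.5       ]
 [ 459.7510646  -171.18844462   42.5       ]
 [ 574.83688546 -227.78870422   42.5       ]
 [ 556.27933101   25.69399325   42.5       ]]
[[566.08727664 -92.61651158  98.        ]] [[290.42489091   0.         257.75517747]
 [  0.         290.42489091 195.64864849]
 [  0.           0.           1.        ]]
```

Request:
carry_out(delta_pos=[[0.005,-0.001,0.003],[0.012,-0.003,0.008],[0.0175,-0.0047,0.016],[0.0175,-0.0047,0.02],[0.0175,-0.0047,0.02],[0.0175,-0.0047,0.02]], rot=[[0,0,0],[0,0,0],[0,0,0],[0,0,0],[0,0,0],[0,0,0]])

```text
clock: 8.07
eef_pos: [601.4, -30.0, 160.4]
tcp_rot: [3.141, 0.0, 2.81]
contact_force: [0.8, 0.7, -1.0]
opening: 0.242
grasp_force: 39.4
```

```bash
python3 - <<'E'
from h import *
C=cam('wrist'); w=r.grab_frame('wrist'); T=tcp(); tip=T@[0,0,68.5,1]; print(T[:3,3],tip)
S=r.grab_frame('scene'); D=r.grab_frame('side')
f=lambda a:cv2.resize(a,(265,265),interpolation=cv2.INTER_CUBIC)
def crop(im,n,h,CC):
    x,y=proj(n,tip[:3],CC)[0]; print(n,x,y,proj(n,[[599.3,-28.5,85]],CC)); x,y=int(x),int(y); print((x-h,y-h)); return f(im[y-h:y+h,x-h:x+h])
cv2.imwrite('pics/v5.png',np.hstack([crop(w,'wrist',40,C),crop(S,'scene',22,cam('scene')),crop(D,'side',22,cam('side'))]))
E
```

```text
[601.36569959 -29.94945834 160.44830893] [601.39375966 -29.95008731  91.94831468   1.        ]
wrist 258.3175883552908 218.46391179443634 [[259.28042516 211.78662047]]
(218, 178)
scene 257.02023297535817 203.6470421809775 [[258.1281216  204.80852271]]
(235, 181)
side 241.62594712712905 202.34935680632344 [[242.38103689 204.85102678]]
(219, 180)
```

View pics/v5.png

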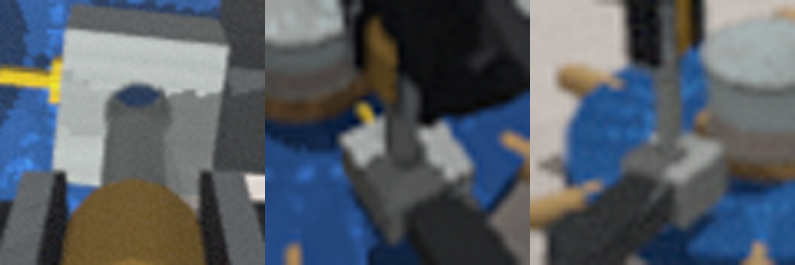

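The pin foot is about 7 mm above the bush. It needs to shift about 2 mm in tool x and 0.7 mm in tool y to be concentric: mouth centre at wrist pixel (260,212), shaft at (259,218). I correct that and lower gently.

Request:
carry_out(delta_pos=[[0.001,0.0004,0],[0.002,0.0007,0],[0.002,0.0007,0.003],[0.002,0.0007,0.005],[0.002,0.0007,0.007],[0.002,0.0007,0.0085],[0.002,0.0007,0.01],[0.002,0.0007,0.011]], rot=[[0,0,0],[0,0,0],[0,0,0],[0,0,0],[0,0,0],[0,0,0],[0,0,0],[0,0,0]])

```text
clock: 9.22
eef_pos: [599.3, -28.6, 149.2]
tcp_rot: [-3.142, -0.0, 2.81]
contact_force: [-0.1, 0.2, -0.7]
opening: 0.244
grasp_force: 39.4
```

Request:
carry_out(delta_pos=[[0,0,0.003],[0,0,0.007],[0,0,0.011],[0,0,0.015],[0,0,0.019],[0,0,0.023],[0,0,0.026],[0,0,0.028]], rot=[[0,0,0],[0,0,0],[0,0,0],[0,0,0],[0,0,0],[0,0,0],[0,0,0],[0,0,0]])

```text
clock: 10.22
eef_pos: [599.3, -28.6, 121.1]
tcp_rot: [-3.142, -0.0, 2.81]
contact_force: [-0.1, 0.5, -1.7]
opening: 0.241
grasp_force: 39.4
```

Request:
carry_out(delta_pos=[[0,0,0.0005],[0,0,0.001],[0,0,0.0015],[0,0,0.0019],[0,0,0.0019]], rot=[[0,0,0],[0,0,0],[0,0,0],[0,0,0],[0,0,0]])

```text
clock: 10.85
eef_pos: [599.4, -28.6, 119.4]
tcp_rot: [3.142, 0.0, 2.81]
contact_force: [-0.2, 0.0, -1.5]
opening: 0.243
grasp_force: 39.4
```

Request:
carry_out(delta_pos=[[0,0,0],[0,0,0],[0,0,0],[0,0,0],[0,0,0]], rot=[[0,0,0],[0,0,0],[0,0,0],[0,0,0],[0,0,0]], claw=0.034)

```text
clock: 11.48
eef_pos: [599.4, -28.6, 119.4]
tcp_rot: [-3.142, 0.0, 2.81]
contact_force: [-0.7, 0.1, 0.4]
opening: 0.401
grasp_force: 0.0
```

Request:
carry_out(delta_pos=[[0,0,-0.004],[0,0,-0.012],[0,0,-0.03],[0,0,-0.055],[0,0,-0.075],[0,0,-0.08],[0,0,-0.08]], rot=[[0,0,0],[0,0,0],[0,0,0],[0,0,0],[0,0,0],[0,0,0],[0,0,0]])

```text
clock: 12.35
eef_pos: [599.5, -28.6, 199.9]
tcp_rot: [3.141, 0.001, 2.81]
contact_force: [1.0, 0.5, -0.6]
opening: 0.396
grasp_force: 0.0
```

```bash
python3 - <<'E'
from h import *
C=cam('wrist'); w=r.grab_frame('wrist'); cv2.imwrite('pics/w3.png',w); T=tcp(); print(T[:3,3],r.sense()['qpos'])
D=r.grab_frame('side')
hsv=cv2.cvtColor(D,cv2.COLOR_BGR2HSV); m=cv2.inRange(hsv,(18,130,80),(32,255,255)); 
n,l,s,c=cv2.connectedComponentsWithStats(m)
print([(s[k].tolist(),c[k].round(1).tolist()) for k in range(1,n) if s[k,4]>20])
print(proj('side',[[599.3,-28.5,z] for z in (98,126)]), back('wrist',[(0,0)],50,C))
a=D[165:240,205:305]
f=cv2.resize(a,(512,384),interpolation=cv2.INTER_CUBIC)
cv2.imwrite('pics/v6.png',cv2.resize(np.hstack([w,f]),(800,300)))
E
```

```text
[599.14270869 -28.57975881 199.24765466] [-5.01561669e-02  3.73502459e-01  1.74154411e+00 -2.10220340e-05
  1.02672532e+00 -1.28916972e+00]
[([239, 191, 8, 12, 75], [242.2, 196.6])]
[[242.22881879 200.79752524]
 [241.89522862 191.88613493]] [[ 370.74417653 -181.88392533   50.        ]]
```

View pics/v6.png

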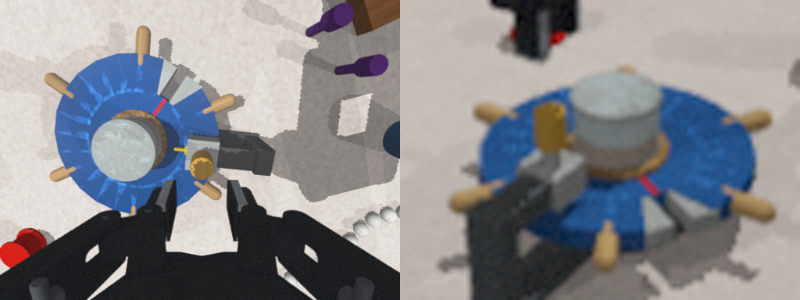

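The pin stands upright in the bush with its foot on the wheel: head at side pixel rows 191–203, which is the predicted height. Now I close the fingers and go to the peg at about 214°, on its counter-clockwise side.

Request:
carry_out(delta_pos=[[0.004,-0.014,0],[0.01,-0.042,0],[0.018,-0.075,0],[0.028,-0.112,0],[0.037,-0.15,0],[0.044,-0.178,0],[0.048,-0.194,0],[0.048,-0.194,0]], rot=[[0,0,3],[0,0,9],[0,0,15],[0,0,21],[0,0,27],[0,0,33],[0,0,36.7],[0,0,36.7]], claw=0.0)

```text
clock: 13.45
eef_pos: [490.1, -197.0, 199.1]
tcp_rot: [-3.141, -0.0, 2.167]
contact_force: [-1.3, 0.3, -0.0]
opening: -0.001
grasp_force: 0.0
```

Request:
carry_out(delta_pos=[[0,0,0.01],[0,0,0.035],[0,0,0.07],[0,0,0.105],[0,0,0.13],[0,0,0.141],[0,0,0.144],[0,0,0.144]], rot=[[0,0,0],[0,0,0],[0,0,0],[0,0,0],[0,0,0],[0,0,0],[0,0,0],[0,0,0]])

```text
clock: 14.45
eef_pos: [491.3, -196.4, 55.8]
tcp_rot: [3.141, 0.001, 2.17]
contact_force: [0.6, -0.2, 0.2]
opening: -0.001
grasp_force: 0.0
```

```bash
cat >> h.py <<'E'
c0=np.array([565.5,-101.])
def pose(phi,rad=120,off=19):
    a=np.radians(phi); e=np.array([np.cos(a),np.sin(a)]); return c0+rad*e+off*np.array([-e[1],e[0]]), phi-180
def rows(p0,yaw0,phis,off=19):  # p0 commanded xy, yaw0 = world angle (deg) of tool y
    y=np.radians(yaw0); ty=np.array([np.cos(y),np.sin(y)]); tx=np.array([-ty[1],ty[0]])
    D=[];Q=[]
    for f in phis:
        q,w=pose(f,off=off); d=(q-p0)/1000; D.append([round(float(d@tx),4),round(float(d@ty),4),0]); Q.append([0,0,round(yaw0-w,1)])
    print(D,Q)
E
python3 - <<'E'
from h import *
T=tcp(); s=r.sense(); print(T[:3,3],np.degrees(np.arctan2(T[1,1],T[0,1])),s['contact_force'],s['clock'],s['qpos'],s['opening'])
p=T[:2,3]; y=34.2
rows(p,y,[222,219,217,216,215,214.2,213.4,212.6])
E
```

```text
[ 491.31850617 -196.35073122   55.83271915] 34.31889440581817 [ 0.61825814 -0.17428113  0.18932933] 14.45 [-3.83034945e-01  4.86862537e-01  1.98009916e+00  9.58491746e-06
  6.73842624e-01 -9.82019991e-01] -0.0011614234367479112
[[0.0021, -0.0014, 0], [0.0082, -0.003, 0], [0.0123, -0.004, 0], [0.0144, -0.0044, 0], [0.0165, -0.0048, 0], [0.0182, -0.0051, 0], [0.0198, -0.0053, 0], [0.0215, -0.0055, 0]] [[0, 0, -7.8], [0, 0, -4.8], [0, 0, -2.8], [0, 0, -1.8], [0, 0, -0.8], [0, 0, 0.0], [0, 0, 0.8], [0, 0, 1.6]]
```

Request:
carry_out(delta_pos=[[0.003,-0.001,0],[0.006,-0.002,0],[0.009,-0.003,0],[0.011,-0.004,0],[0.013,-0.005,0],[0.015,-0.005,0],[0.017,-0.005,0],[0.019,-0.005,0]], rot=[[0,0,0],[0,0,0],[0,0,0],[0,0,0],[0,0,0],[0,0,0],[0,0,0],[0,0,0]])

```text
clock: 15.45
eef_pos: [476.2, -183.6, 55.4]
tcp_rot: [3.141, 0.001, 2.169]
contact_force: [0.8, -3.3, -1.0]
opening: -0.002
grasp_force: 1.6
```

```bash
python3 - <<'E'
from h import *
# commanded positions: start cmd
T=tcp(); s=r.sense(); print(T[:3,3],np.degrees(np.arctan2(T[1,1],T[0,1])),s['contact_force'],s['clock'])
E
```

```text
[ 476.18299096 -183.63874566   55.42612879] 34.30188704218209 [ 0.84538774 -3.28649064 -1.01900292] 15.45
```

```bash
python3 - <<'E'
from h import *
rows(pose(214)[0],34,[214-1.5*k for k in range(1,9)])
rows(pose(214)[0],34,[214-.4*k for k in range(1,9)])
E
```

```text
[[0.0031, -0.0005, 0], [0.0063, -0.0008, 0], [0.0095, -0.0011, 0], [0.0126, -0.0013, 0], [0.0158, -0.0015, 0], [0.019, -0.0015, 0], [0.0222, -0.0015, 0], [0.0254, -0.0013, 0]] [[0, 0, 1.5], [0, 0, 3.0], [0, 0, 4.5], [0, 0, 6.0], [0, 0, 7.5], [0, 0, 9.0], [0, 0, 10.5], [0, 0, 12.0]]
[[0.0008, -0.0001, 0], [0.0017, -0.0003, 0], [0.0025, -0.0004, 0], [0.0034, -0.0005, 0], [0.0042, -0.0006, 0], [0.005, -0.0007, 0], [0.0059, -0.0008, 0], [0.0067, -0.0009, 0]] [[0, 0, 0.4], [0, 0, 0.8], [0, 0, 1.2], [0, 0, 1.6], [0, 0, 2.0], [0, 0, 2.4], [0, 0, 2.8], [0, 0, 3.2]]
```

Request:
carry_out(delta_pos=[[0.0031,-0.0005,0],[0.0063,-0.0008,0],[0.0095,-0.0011,0],[0.0126,-0.0013,0],[0.0158,-0.0015,0],[0.019,-0.0015,0],[0.0222,-0.0015,0],[0.0254,-0.0013,0]], rot=[[0,0,1.5],[0,0,3],[0,0,4.5],[0,0,6],[0,0,7.5],[0,0,9],[0,0,10.5],[0,0,12]])

```text
clock: 16.45
eef_pos: [460.7, -163.1, 55.4]
tcp_rot: [3.141, 0.0, 1.958]
contact_force: [3.6, -2.0, -1.1]
opening: 0.0
grasp_force: 1.7
```

```bash
python3 - <<'E'
from h import *
T=tcp(); print(T[:3,3],np.degrees(np.arctan2(T[1,1],T[0,1])),pose(201.8))
C=cam('wrist'); w=r.grab_frame('wrist'); cv2.imwrite('pics/w4.png',w)
hsv=cv2.cvtColor(w,cv2.COLOR_BGR2HSV); m=cv2.inRange(hsv,(0,150,90),(6,255,255))|cv2.inRange(hsv,(174,150,90),(180,255,255))
n,l,s,c=cv2.connectedComponentsWithStats(m)
for k in range(1,n):
    if s[k,4]>15:
        P=back('wrist',c[k],50,C)[0]; print(s[k],P,np.degrees(np.arctan2(*(P[:2]-c0)[::-1])),np.hypot(*(P[:2]-c0)))
E
```

```text
[ 460.66398311 -163.07296916   55.44383502] 22.18935310179574 (array([ 461.13768965, -163.20537098]), 21.80000000000001)
```

Request:
carry_out(delta_pos=[[0.0031,-0.0005,0],[0.0063,-0.0008,0],[0.0095,-0.0011,0],[0.0126,-0.0013,0],[0.0158,-0.0015,0],[0.019,-0.0015,0],[0.0222,-0.0015,0],[0.0254,-0.0013,0]], rot=[[0,0,1.5],[0,0,3],[0,0,4.5],[0,0,6],[0,0,7.5],[0,0,9],[0,0,10.5],[0,0,12]])

```text
clock: 17.5
eef_pos: [449.6, -140.1, 55.4]
tcp_rot: [-3.142, 0.0, 1.749]
contact_force: [2.5, -3.5, 0.2]
opening: -0.001
grasp_force: 1.6
```

Request:
carry_out(delta_pos=[[0.0031,-0.0005,0],[0.0063,-0.0008,0],[0.0095,-0.0011,0],[0.0126,-0.0013,0],[0.0158,-0.0015,0],[0.019,-0.0015,0],[0.0222,-0.0015,0],[0.0254,-0.0013,0]], rot=[[0,0,1.5],[0,0,3],[0,0,4.5],[0,0,6],[0,0,7.5],[0,0,9],[0,0,10.5],[0,0,12]])

```text
clock: 18.5
eef_pos: [443.8, -115.3, 55.3]
tcp_rot: [-3.141, -0.0, 1.539]
contact_force: [2.3, -3.3, 0.9]
opening: -0.001
grasp_force: 1.6
```

```bash
cat > look.py <<'E'
from h import *
T=tcp(); s=r.sense(); y=np.degrees(np.arctan2(T[1,1],T[0,1])); print(T[:3,3],y,pose(y+180)[0],s['contact_force'],s['clock'])
for n in ['scene','side']:
    w=r.grab_frame(n); cv2.imwrite(f'pics/{n}_l.png',w)
    hsv=cv2.cvtColor(w,cv2.COLOR_BGR2HSV); m=cv2.inRange(hsv,(0,120,70),(8,255,255))|cv2.inRange(hsv,(172,120,70),(180,255,255))
    k_,l,st,c=cv2.connectedComponentsWithStats(m)
    for k in range(1,k_):
        P=back(n,c[k],50)[0]; d=P[:2]-c0
        if np.hypot(*d)<90 and st[k,4]>2: print(n,st[k],'mark ang',np.degrees(np.arctan2(d[1],d[0])),np.hypot(*d))
    m=cv2.inRange(hsv,(18,130,60),(32,255,255)); k_,l,st,c=cv2.connectedComponentsWithStats(m)
    print([st[k].tolist() for k in range(1,k_) if st[k,4]>20],proj(n,[[599.3,-28.5,z] for z in (85,98,113,126)]).round(1).tolist())
E
python3 look.py
```

```text
[ 443.7730282  -115.27356055   55.34959928] -1.8107020678824433 [ 444.9595673  -116.19881852] [ 2.33037444 -3.33413021  0.94924032] 18.5
[[255, 192, 10, 15, 121]] [[258.1, 204.8], [258.2, 201.9], [258.2, 198.4], [258.3, 195.2]]
side [255 210   2   5   5] mark ang 87.96132361686915 51.354688225971636
[[240, 191, 7, 12, 75]] [[242.4, 204.9], [242.2, 200.8], [242.1, 196.1], [241.9, 191.9]]
```

Request:
carry_out(delta_pos=[[0.0031,-0.0005,0],[0.0063,-0.0008,0],[0.0095,-0.0011,0],[0.0126,-0.0013,0],[0.0158,-0.0015,0],[0.019,-0.0015,0],[0.0222,-0.0015,0],[0.0254,-0.0013,0]], rot=[[0,0,1.5],[0,0,3],[0,0,4.5],[0,0,6],[0,0,7.5],[0,0,9],[0,0,10.5],[0,0,12]])

```text
clock: 19.6
eef_pos: [443.1, -89.8, 55.3]
tcp_rot: [-3.141, 0.0, 1.33]
contact_force: [-1.9, -2.6, -0.1]
opening: 0.003
grasp_force: 1.6
```

Request:
carry_out(delta_pos=[[0.0008,-0.0001,0],[0.0017,-0.0003,0],[0.0025,-0.0004,0],[0.0034,-0.0005,0],[0.0042,-0.0006,0],[0.005,-0.0007,0],[0.0059,-0.0008,0],[0.0067,-0.0009,0]], rot=[[0,0,0.4],[0,0,0.8],[0,0,1.2],[0,0,1.6],[0,0,2],[0,0,2.4],[0,0,2.8],[0,0,3.2]])

```text
clock: 20.6
eef_pos: [443.9, -83.2, 55.3]
tcp_rot: [-3.141, 0.0, 1.275]
contact_force: [-2.7, -2.0, -1.1]
opening: 0.001
grasp_force: 1.7
```

```bash
python3 look.py
```

```text
[443.93012171 -83.22510204  55.32961452] -16.936495374205958 [445.16969301 -84.21854534] [-2.7092909  -2.00732062 -1.10514032] 20.6
[[255, 192, 10, 15, 119]] [[258.1, 204.8], [258.2, 201.9], [258.2, 198.4], [258.3, 195.2]]
[[240, 192, 8, 11, 74]] [[242.4, 204.9], [242.2, 200.8], [242.1, 196.1], [241.9, 191.9]]
```

Request:
carry_out(delta_pos=[[0.0008,-0.0001,0],[0.0017,-0.0003,0],[0.0025,-0.0004,0],[0.0034,-0.0005,0],[0.0042,-0.0006,0],[0.005,-0.0007,0],[0.0059,-0.0008,0],[0.0067,-0.0009,0]], rot=[[0,0,0.4],[0,0,0.8],[0,0,1.2],[0,0,1.6],[0,0,2],[0,0,2.4],[0,0,2.8],[0,0,3.2]])

```text
clock: 21.7
eef_pos: [445.3, -76.6, 55.4]
tcp_rot: [3.141, -0.0, 1.219]
contact_force: [-1.6, -2.9, -1.3]
opening: -0.003
grasp_force: 1.6
```

```bash
python3 look.py
```

```text
[445.26574628 -76.60423051  55.409863  ] -20.13616260537025 [446.29394607 -77.52838509] [-1.61949385 -2.86668963 -1.30000295] 21.7
[[255, 193, 10, 14, 117]] [[258.1, 204.8], [258.2, 201.9], [258.2, 198.4], [258.3, 195.2]]
[[240, 192, 7, 11, 73]] [[242.4, 204.9], [242.2, 200.8], [242.1, 196.1], [241.9, 191.9]]
```

Now in half-calls at about 5 mm/s, watching force.

Request:
carry_out(delta_pos=[[0.0006,-0.0001,0],[0.0012,-0.0002,0],[0.0018,-0.0003,0],[0.0024,-0.0004,0],[0.003,-0.0005,0]], rot=[[0,0,0.3],[0,0,0.6],[0,0,0.9],[0,0,1.2],[0,0,1.5]])

```text
clock: 22.42
eef_pos: [445.8, -73.6, 55.4]
tcp_rot: [3.141, -0.0, 1.193]
contact_force: [-0.8, -2.8, -1.0]
opening: -0.001
grasp_force: 1.6
```

```bash
python3 look.py
```

```text
[445.8255616  -73.6422805   55.39130935] -21.63324545764265 [446.94785692 -74.42201342] [-0.80559023 -2.78221378 -0.97961911] 22.425
[[255, 193, 9, 14, 116]] [[258.1, 204.8], [258.2, 201.9], [258.2, 198.4], [258.3, 195.2]]
[[240, 192, 8, 11, 74]] [[242.4, 204.9], [242.2, 200.8], [242.1, 196.1], [241.9, 191.9]]
```

Request:
carry_out(delta_pos=[[0.0006,-0.0001,0],[0.0012,-0.0002,0],[0.0018,-0.0003,0],[0.0024,-0.0004,0],[0.003,-0.0005,0]], rot=[[0,0,0.3],[0,0,0.6],[0,0,0.9],[0,0,1.2],[0,0,1.5]])

```text
clock: 23.15
eef_pos: [446.5, -70.7, 55.4]
tcp_rot: [3.141, -0.0, 1.167]
contact_force: [0.6, -3.3, -1.2]
opening: 0.002
grasp_force: 1.5
```

```bash
python3 look.py
```

```text
[446.50121376 -70.66194234  55.41959438] -23.1306906291599 [447.68288938 -71.33304117] [ 0.57509907 -3.33265084 -1.23223086] 23.15
[[255, 193, 10, 14, 117]] [[258.1, 204.8], [258.2, 201.9], [258.2, 198.4], [258.3, 195.2]]
[[240, 192, 7, 11, 73]] [[242.4, 204.9], [242.2, 200.8], [242.1, 196.1], [241.9, 191.9]]
```

Request:
carry_out(delta_pos=[[0.0006,-0.0001,0],[0.0012,-0.0002,0],[0.0018,-0.0003,0],[0.0024,-0.0004,0],[0.003,-0.0005,0]], rot=[[0,0,0.3],[0,0,0.6],[0,0,0.9],[0,0,1.2],[0,0,1.5]])

```text
clock: 23.88
eef_pos: [447.3, -67.7, 55.4]
tcp_rot: [3.141, -0.0, 1.141]
contact_force: [-0.5, -3.0, -1.2]
opening: -0.001
grasp_force: 1.5
```

```bash
python3 look.py
```

```text
[447.25017013 -67.71469415  55.42560639] -24.627186538943242 [448.49785067 -68.26627043] [-0.47752765 -3.02805244 -1.22461337] 23.875
[[255, 193, 10, 14, 117]] [[258.1, 204.8], [258.2, 201.9], [258.2, 198.4], [258.3, 195.2]]
[[240, 192, 8, 11, 74]] [[242.4, 204.9], [242.2, 200.8], [242.1, 196.1], [241.9, 191.9]]
```

Request:
carry_out(delta_pos=[[0.0006,-0.0001,0],[0.0012,-0.0002,0],[0.0018,-0.0003,0],[0.0024,-0.0004,0]], rot=[[0,0,0.3],[0,0,0.6],[0,0,0.9],[0,0,1.2]])

```text
clock: 24.48
eef_pos: [447.8, -65.4, 55.4]
tcp_rot: [3.141, -0.0, 1.12]
contact_force: [0.9, -4.1, -1.2]
opening: 0.0
grasp_force: 1.5
```

```bash
python3 look.py
```

```text
[447.83808191 -65.37886863  55.4081721 ] -25.83036324574586 [449.21098521 -65.81669376] [ 0.88915598 -4.14549128 -1.16579196] 24.475
[[255, 193, 10, 14, 118]] [[258.1, 204.8], [258.2, 201.9], [258.2, 198.4], [258.3, 195.2]]
[[240, 192, 8, 12, 76]] [[242.4, 204.9], [242.2, 200.8], [242.1, 196.1], [241.9, 191.9]]
```

Request:
carry_out(delta_pos=[[0.0006,-0.0001,0],[0.0012,-0.0002,0],[0.0018,-0.0003,0],[0.0024,-0.0004,0]], rot=[[0,0,0.3],[0,0,0.6],[0,0,0.9],[0,0,1.2]])

```text
clock: 25.08
eef_pos: [448.5, -63.0, 55.4]
tcp_rot: [3.142, -0.0, 1.099]
contact_force: [-0.0, -2.7, 0.9]
opening: -0.002
grasp_force: 1.4
```

```bash
python3 look.py
```

```text
[448.47493529 -63.01714921  55.40834756] -27.031180452428323 [449.97384934 -63.38738891] [-0.02787818 -2.74975427  0.87709237] 25.075
[[254, 196, 10, 14, 116]] [[258.1, 204.8], [258.2, 201.9], [258.2, 198.4], [258.3, 195.2]]
[[239, 195, 8, 12, 74]] [[242.4, 204.9], [242.2, 200.8], [242.1, 196.1], [241.9, 191.9]]
```

The head dropped 3 px or more in both cameras, so the pin is in the notch. I go on gently until it bears.

Request:
carry_out(delta_pos=[[0.0003,0,0],[0.0006,-0.0001,0],[0.0009,-0.0001,0]], rot=[[0,0,0.1],[0,0,0.3],[0,0,0.4]])

```text
clock: 25.55
eef_pos: [448.8, -62.2, 55.4]
tcp_rot: [3.142, 0.0, 1.092]
contact_force: [0.3, -3.0, 0.1]
opening: 0.003
grasp_force: 1.5
```

Request:
carry_out(delta_pos=[[0.0003,0,0],[0.0006,-0.0001,0],[0.0009,-0.0001,0]], rot=[[0,0,0.1],[0,0,0.3],[0,0,0.4]])

```text
clock: 25.92
eef_pos: [449.0, -61.4, 55.4]
tcp_rot: [-3.142, 0.0, 1.085]
contact_force: [-0.4, -4.0, 0.5]
opening: 0.001
grasp_force: 1.5
```

```bash
python3 look.py
```

```text
[449.04180359 -61.35429135  55.3939085 ] -27.821965356336765 [450.5039577  -61.79655303] [-0.38993138 -3.97572394  0.47117736] 25.925
[[254, 196, 10, 14, 115]] [[258.1, 204.8], [258.2, 201.9], [258.2, 198.4], [258.3, 195.2]]
[[240, 195, 8, 12, 74]] [[242.4, 204.9], [242.2, 200.8], [242.1, 196.1], [241.9, 191.9]]
```

Request:
carry_out(delta_pos=[[0.0003,0,0],[0.0006,-0.0001,0]], rot=[[0,0,0.1],[0,0,0.3]])

```text
clock: 26.28
eef_pos: [449.3, -60.8, 55.4]
tcp_rot: [-3.142, 0.0, 1.08]
contact_force: [-0.2, -3.6, 0.3]
opening: 0.002
grasp_force: 1.5
```

Request:
carry_out(delta_pos=[[0.0003,0,0],[0.0006,-0.0001,0]], rot=[[0,0,0.1],[0,0,0.3]])

```text
clock: 26.52
eef_pos: [449.5, -60.2, 55.4]
tcp_rot: [-3.142, 0.0, 1.075]
contact_force: [-1.4, -2.8, 0.6]
opening: 0.001
grasp_force: 1.5
```

Request:
carry_out(delta_pos=[[0.0003,0,0],[0.0006,-0.0001,0]], rot=[[0,0,0.1],[0,0,0.3]])

```text
clock: 26.78
eef_pos: [449.6, -59.7, 55.4]
tcp_rot: [-3.142, 0.0, 1.07]
contact_force: [0.5, -4.6, 0.0]
opening: -0.003
grasp_force: 1.9
```

Request:
carry_out(delta_pos=[[0.0003,0,0],[0.0003,0,0]], rot=[[0,0,0.1],[0,0,0.1]])

```text
clock: 27.02
eef_pos: [449.7, -59.4, 55.4]
tcp_rot: [-3.141, 0.0, 1.068]
contact_force: [-1.0, -4.2, 0.4]
opening: 0.0
grasp_force: 2.2
```

Request:
carry_out(delta_pos=[[0.0003,0,0],[0.0003,0,0]], rot=[[0,0,0.1],[0,0,0.1]])

```text
clock: 27.28
eef_pos: [449.8, -59.2, 55.4]
tcp_rot: [-3.141, 0.0, 1.066]
contact_force: [-1.1, -5.3, 1.4]
opening: -0.0
grasp_force: 2.5
```

Request:
carry_out(delta_pos=[[0.0003,0,0],[0.0003,0,0]], rot=[[0,0,0],[0,0,0]])

```text
clock: 27.52
eef_pos: [449.9, -59.0, 55.4]
tcp_rot: [-3.141, 0.0, 1.066]
contact_force: [-1.1, -5.0, 0.9]
opening: 0.003
grasp_force: 2.9
```

Request:
carry_out(delta_pos=[[0.0003,0,0],[0.0003,0,0]], rot=[[0,0,0],[0,0,0]])

```text
clock: 27.78
eef_pos: [450.0, -58.8, 55.3]
tcp_rot: [-3.141, 0.001, 1.066]
contact_force: [-2.4, -6.6, 1.1]
opening: -0.003
grasp_force: 3.4
```

Request:
carry_out(delta_pos=[[0.0003,0,0],[0.0003,0,0]], rot=[[0,0,0],[0,0,0]])

```text
clock: 28.02
eef_pos: [450.0, -58.6, 55.4]
tcp_rot: [-3.141, 0.001, 1.066]
contact_force: [-2.3, -7.3, 2.1]
opening: 0.002
grasp_force: 3.9
```

Request:
carry_out(delta_pos=[[0.0003,0,0],[0.0006,0,0],[0.0006,0,0]], rot=[[0,0,0],[0,0,0],[0,0,0]])

```text
clock: 28.4
eef_pos: [450.2, -58.3, 55.3]
tcp_rot: [-3.141, 0.001, 1.067]
contact_force: [-2.1, -8.8, 2.3]
opening: -0.003
grasp_force: 4.9
```

Request:
carry_out(delta_pos=[[0.0003,0,0],[0.0003,0,0]], rot=[[0,0,0],[0,0,0]])

```text
clock: 28.65
eef_pos: [450.3, -58.1, 55.3]
tcp_rot: [-3.141, 0.001, 1.067]
contact_force: [-3.1, -10.4, 2.7]
opening: 0.003
grasp_force: 5.5
```

Leaning with about 10.5 N. I hold it for about 0.7 s.

Request:
carry_out(delta_pos=[[0,0,0],[0,0,0],[0,0,0],[0,0,0],[0,0,0],[0,0,0]], rot=[[0,0,0],[0,0,0],[0,0,0],[0,0,0],[0,0,0],[0,0,0]])

```text
clock: 29.4
eef_pos: [450.3, -58.1, 55.3]
tcp_rot: [-3.141, 0.001, 1.067]
contact_force: [-3.3, -11.0, 2.3]
opening: -0.002
grasp_force: 5.5
```

```bash
python3 look.py
```

```text
[450.27901249 -58.13287277  55.33668696] -28.882876624956555 [451.24953574 -59.67408299] [ -3.25891149 -10.96079706   2.31932826] 29.4
[[254, 195, 10, 15, 113]] [[258.1, 204.8], [258.2, 201.9], [258.2, 198.4], [258.3, 195.2]]
[[240, 195, 8, 12, 73]] [[242.4, 204.9], [242.2, 200.8], [242.1, 196.1], [241.9, 191.9]]
```

Request:
carry_out(delta_pos=[[-0.001,0,0],[-0.003,0,0],[-0.007,0,0],[-0.013,0,0],[-0.015,0,0],[-0.015,0,-0.03],[-0.015,0,-0.07],[-0.015,0,-0.12]], rot=[[0,0,0],[0,0,0],[0,0,0],[0,0,0],[0,0,0],[0,0,0],[0,0,0],[0,0,0]])

```text
clock: 30.5
eef_pos: [442.8, -70.6, 176.1]
tcp_rot: [-3.14, 0.001, 1.066]
contact_force: [1.6, 0.1, 0.1]
opening: 0.003
grasp_force: 0.0
```

Request:
carry_out(delta_pos=[[-0.01,-0.02,-0.02],[-0.03,-0.05,-0.03],[-0.05,-0.08,-0.03],[-0.055,-0.09,-0.03],[-0.055,-0.09,-0.03],[-0.055,-0.09,-0.03]], rot=[[0,0,0],[0,0,0],[0,0,0],[0,0,0],[0,0,0],[0,0,0]])

```text
clock: 31.25
eef_pos: [339.5, -75.4, 205.6]
tcp_rot: [3.141, -0.0, 1.066]
contact_force: [0.5, -0.3, -0.1]
opening: 0.003
grasp_force: 0.0
```

```bash
python3 look.py; python3 - <<'E'
from h import *
a=cv2.imread('pics/scene_l.png')[130:270,180:310]; b=cv2.imread('pics/side_l.png')[160:255,210:305]
cv2.imwrite('pics/v7.png',np.hstack([cv2.resize(a,(400,430),interpolation=cv2.INTER_CUBIC),cv2.resize(b,(400,430),interpolation=cv2.INTER_CUBIC)]))
E
```

```text
[339.5079298  -75.42614026 205.61350805] -28.909422719989582 [451.26869499 -59.62115327] [ 0.519564   -0.33859344 -0.11423932] 31.25
[[254, 195, 10, 15, 117]] [[258.1, 204.8], [258.2, 201.9], [258.2, 198.4], [258.3, 195.2]]
[[240, 195, 7, 12, 74]] [[242.4, 204.9], [242.2, 200.8], [242.1, 196.1], [241.9, 191.9]]
```

View pics/v7.png

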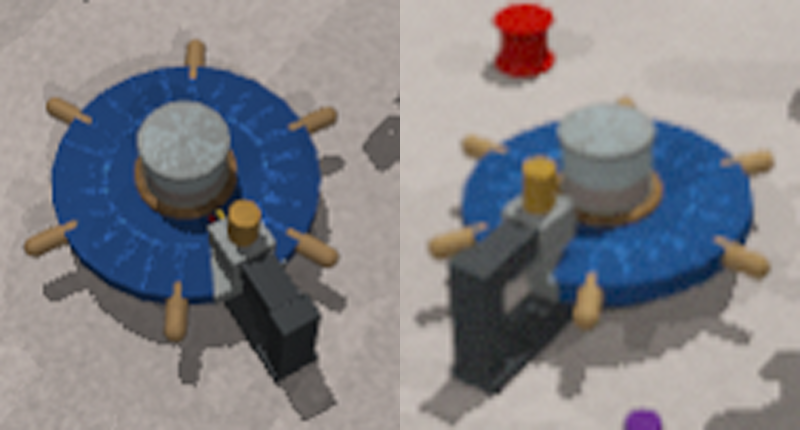

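The notch is under the bush, with the red mark beside the pointer at about scene crop (212,218). The pin's head is seated on the bush block and the arm is clear.

```bash
python3 -c "
from rig import r
print(r.sign_off())"
```

```text
the job is handed in; nothing more can be done
None
```

The job is handed in: the pin dropped home in the notch with the mark at the pointer, the lock held about 11 N for 0.75 s, and the arm finished clear of everything; the sign-off gave no verdict.

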